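Clip a tethered screwdriver onto the snap hook

TASK

Take the stubby orange screwdriver off the red case and clip its steel ring onto the snap hook: push the ring down on the sprung gate until it passes through and the gate snaps shut behind it, then tug the tool lightly upwards (5 to 12 N for half a second) so that the ring pulls on the closed gate. Finally lower the ring gently until it rests on the bottom of the hook, and only then let go, so that the screwdriver hangs from the closed hook at rest; never push or pull the hook or its stand with more than 20 N, and leave the other tools where they are.

Things in the scene. Friction and masses are not known exactly. Their poses are not given: they have to be found in the camera images.
- driver_grip (a point): Centre of the flat-sided orange handle of the stubby screwdriver (handle 72 mm long in x, 28 wide in y, 24 thick in z; loose, about 120 g). x runs along the tool to the ring, z is up at the start. It lies on a black rest narrower than the handle and can be taken from above across y. The steel blade, 8 mm thick, ends 72 mm behind this point.
- driver_ring (a point): Centre of the screwdriver's rigid steel ring, 68 mm from driver_grip along +x (same axes). The ring lies in the tool's x-y plane: round wire 6 mm thick, hole 28 mm, 40 mm over all.
- case: Fixed red case, 180 x 110 x 34 mm, with a black rest (60 x 18 mm, 16 mm high) in the middle of its top, under the screwdriver's handle. Origin at its underside.
- stand: Hook stand, bolted down. Origin on the bench, base plate 130 x 90 x 12 mm, z up; -x is the hook's tip side, towards the robot within 0.4 rad. It carries the steel snap hook, in its x-z plane like a square U open upward: bottom bar x = +35 to -38 mm, upright spine at x = 0, upright tip at x = -38 (bars 8 mm thick, 10 mm knob on the tip). Loads over 20 N on it, by robot or held tool, are forbidden.
- collar (a point): Top of the black clamp collar on the stand's post, 35 mm along the stand's +x, 150 mm above the bench. The hook's rod is clamped in it anywhere in a 16 mm span, not measured: the bottom bar's axis is 180 to 196 mm above the bench, to be found by touch or sight. The gate's axis is 50 mm and the top of the tip 56 mm above the bar's axis.
- mouth (a point): Fixed point on the stand, 43 mm along its -x and 250 mm above the bench, stand's axes. Clipping: with the tool level, along the stand's x, handle on the -x side, bring the ring's centre down through here: the tip goes up through the hole, the ring's far side down between tip and spine (30 mm clear). The gate lets it by after 20 to 27 mm; then 10 mm or more remain to the bottom bar.
- gate (a joint): Angle (rad) of the brass gate, 0 when shut. Hinged at the top of the spine and sprung shut against the tip, it swings only inward (free end down, then towards the spine), up to 1.25. Its bar is 5.4 mm thick, 34 mm long. Pushing it open takes 1 to 6 N.
- socket_a: Bystander, to be left alone: black socket, 28 mm wide, 44 mm tall, standing; origin at its underside.
- socket_b: Bystander, to be left alone: black socket, 32 mm wide, 44 mm tall, standing; origin at its underside.
- socket_c: Bystander, to be left alone: black socket, 26 mm wide, 44 mm tall, standing; origin at its underside.
- yellow_driver: Bystander, to be left alone: long screwdriver with a yellow handle, no ring, lying on the mat; origin at its underside.
- wrench: Bystander, to be left alone: steel wrench lying on the mat; origin at its underside.
- pliers: Bystander, to be left alone: pliers with red handles, about 170 mm long, lying on the mat; origin at its underside.
- can: Bystander, to be left alone: blue can, 60 mm wide, 130 mm tall, standing; origin at its underside.

How it is judged:
On the way, in this order (a step that is already met when the one before it is completed fails the run):
1. the ring presses the gate open (value of joint gate above 0.4 rad and contact force between driver and stand above 0.3 N), for 0.02 s.
2. the ring, inside the hook, is tugged upwards against the closed gate with more than 3 N for a moment (value of joint gate below 0.08 rad and contact force between driver and stand above 3 N and height (world z) of driver_ring between 0.213 and 0.25 m and horizontal distance between driver_ring and collar below 0.09 m), for 0.2 s.
3. the ring is set down on the bottom of the hook while the tool is still held (value of joint gate below 0.08 rad and height (world z) of driver_ring below 0.212 m and contact force between driver and stand above 0.3 N and contact force between the fingers and driver above 1 N and horizontal distance between driver_ring and collar below 0.09 m), for 0.05 s.
At the end, for the whole second after the job is handed in: The gate is shut (under 0.08 rad), the ring's centre is at the bottom of the hook (-45 to +5 mm in the stand's x, within 20 mm in y, 155 to 215 mm above the bench), the tool hangs down within 0.45 rad of plumb and moves slower than 0.12 m/s (value of joint gate below 0.08 rad and x of driver_ring in the frame of stand between -0.045 and 0.005 m and y of driver_ring in the frame of stand between -0.02 and 0.02 m and height (world z) of driver_ring between 0.155 and 0.215 m and angle between driver_ring's own x axis and vertical below 0.45 rad and linear speed of driver below 0.12 m/s); the robot touches nothing.
It fails at once if the stand or its hook is pushed or pulled with more than 20 N by the robot or by the tool in its grip ((contact force between driver and stand above 20 N and contact force between the fingers and driver above 1 N) or contact force between any of the fingers, the arm and stand above 20 N).
It fails at once if a bystander is moved by more than 30 mm (distance of any of socket_a, socket_b, socket_c, yellow_driver, wrench, pliers, can from where it was at the start of the episode above 0.03 m).
It also fails if it takes over 67 s, if anything falls off the work surface, if the arm or the gripper's body presses on something with over 40 N, if the wrist force passes 120 N, or if a joint passes its speed limit or range.

ROBOT

A 7-joint arm with a two-finger parallel gripper is mounted at the origin on the work surface. World frame = base frame: x ahead of the robot, y to its left, z up, the work surface at z = 0. Lengths are in m, angles in rad, forces in N, time in s.
With the tool pointing down it reaches from about 0.35 to 0.9 m from the base axis. Payload 19.9 kg.
Tool frame: the origin (TCP) lies where the fingers leave the gripper's body, on its centre line; the fingertips stand 73 mm ahead of it and the grasp point (between the pads) lies 54 mm ahead of it; z points along the fingers, y is the line along which they close (so a half turn about z gives the same grasp; the last joint's range is limited). The gripper opens to 85 mm and grips with 20 to 120 N. Pads are 22 mm wide; open, the fingers measure 114 mm over their backs; the gripper's body (76 mm by 85 mm) begins 54 mm behind the grasp point. The pads swing forward as they close: fully open they stand 13 mm farther back than shut.
Start: joints at [-1.335, 0.417, -0.01, 1.614, 0.005, 1.111, -0.053], TCP at [0.171, 0.601, 0.304] pointing down, gripper open.
Joint ranges: [-2.81, 2.81], [-0.39, 2.02], [-1.27, 1.25], [0.06, 2.57], [-1.19, 4.33], [0.19, 2], [-2.82, 2.82]. Speed limits (rad/s): [1.89, 1.89, 2.39, 2.39, 3.01, 3.01, 3.01].

INTERFACE

Orientations are given as a 3x3 rotation matrix whose columns are the frame's x, y, z axes.
In Python, from plant import env gives the robot as it stands.
- The arm moves only by the shell command python3 -m pendant 'ROWS' [FORCE]. ROWS is a JSON object of lists of equal length, an entry for each row: "twist": the turn, a rotation vector about the world's x, y, z in units of 10 degrees (1.0 is 10 degrees), a list of three; "delta_pos": the shift along the world's x, y, z in units of 30 mm (1.0 is 30 mm), a list of three; "fingers": the finger opening in mm, from 0 to 85.4. A call has 1 to 5 rows; each row is the pose to reach, as a shift and turn from the pose commanded when the call began; what a row does not reach only later rows make up. A row lasts 1/8 s, in which the tool goes at most 62.5 mm and 10.7 degrees, less where a joint would pass 70% of its speed; a pose out of reach is approached as far as the arm can. A call with a gripper value outside its range is refused whole. The fingers move at their own pace and stop on an object; FORCE is the grip in N (left out, the last holds). Time passes only in rows, so rows that repeat a pose let the fingers close. It gives the time, the measured TCP pose, the force, the opening and the grip force at its end, in the units of the state.
- env.state(): the state, without advancing time (a new reading comes with each control period).
- env.snapshot(name): name is "side" or "top"; returns a dict with "color" (400x640x3 uint8, blue, green, red), "fx", "fy", "cx", "cy" (pixels), "D" ([k1, k2, p1, p2, k3] as OpenCV has them; the pictures are not rectified), "rvec" (rotation vector, rad) and "tvec" (3), from world to camera coordinates, as OpenCV has them. Camera axes: x right, y down, z forward; pixel columns grow to the right and rows downward; lengths in m; the calibration is good to about 2 mm. A picture is of the moment at which its call begins. There is no depth.
- env.finish_job(): hands the job in; it is judged then, once.
Trained networks look in a picture, given as the dict that the camera call returned (one of the last four; its "shot" number tells which), for a name from the list of things; names that differ only in an ending like _2 or _b are one class to them, and where a whole thing is asked for, a point or a joint stands for the part that bears it (a point fixed in the world has none). Each returns a list of dicts, best first, with "score" (0 to 1); they miss things now and then, are a little off and sometimes report something else, mostly with a low value. They report only what shows in the picture. A call takes as long as a camera call.
- env.recognise(label, picture): "centre" ([x, y, z] in m, in world coordinates, good to about 4 mm: the middle of the surface that is visible of it).
The state is a dict: "time": time; "q": joint angles; "qvel": joint speeds; "tau": joint torques, N m; "tcp_pos": TCP position; "eef_rot": TCP orientation; "force": force on the tool from outside, world axes, zero at the start; "torque": the same for the moment, N m; "width": opening from 0.0 (shut) to 1.0 (fully open); "finger_force": force on a finger pad.
Only numpy, scipy, OpenCV 4.12 (cv2) and the standard library are available. Lean on these libraries where they do the work, as an engineer would, in place of code of your own. Each camera call takes 0.05 s, during which the arm holds its last target. There are 200 camera calls.

## Working session

There is one attempt and no reset: what is moved stays moved. The work goes in short steps, Python scripts to look and compute and a shell command to move; the robot and the scene stay as the last step left them, time stands still between calls to the robot, and variables do not carry over. Pictures are saved under pics/ and viewed, at most 10 in all, crops included, and the job is handed in when it is done.

```bash
ls; mkdir -p pics
cat > h.py <<'E'
import numpy as np, cv2
from plant import env
def proj(s,P):
    K=np.array([[s['fx'],0,s['cx']],[0,s['fy'],s['cy']],[0,0,1]])
    return cv2.projectPoints(np.atleast_2d(np.float64(P)),np.array(s['rvec']),np.array(s['tvec']),K,np.array(s['D']))[0][:,0]
def ray(s,uv):
    K=np.array([[s['fx'],0,s['cx']],[0,s['fy'],s['cy']],[0,0,1]])
    u=cv2.undistortPoints(np.float64(uv).reshape(-1,1,2),K,np.array(s['D']))[:,0]
    R=cv2.Rodrigues(np.array(s['rvec'],float))[0]; c=-R.T@np.array(s['tvec'])
    d=np.c_[u,np.ones(len(u))]@R
    return c,d
def at_z(s,uv,z):
    c,d=ray(s,uv); return c+d*((z-c[2])/d[:,2])[:,None]
E
python3 - <<'E'
from h import *
np.set_printoptions(precision=4,suppress=True)
for n in ['top','side']:
    s=env.snapshot(n); cv2.imwrite(f'pics/{n}0.png',s['color'])
    c,_=ray(s,[[320,200]]); print(n,'cam',c)
    for l in ['driver_grip','case','stand','can','socket_a','gate','wrench','pliers','yellow_driver']:
        for r in env.recognise(l,s)[:3]: print(l,np.array(r['centre']),round(r['score'],2),proj(s,r['centre'])[0].round())
st=env.state(); print(st['time'],st['tcp_pos'],st['eef_rot'],st['force'])
E
```

```text
pics
top cam [ 0.4022 -0.0111  1.1005]
driver_grip [0.5347 0.2246 0.0693] 0.72 [240. 226.]
case [0.5298 0.209  0.0334] 0.59 [248. 230.]
case [0.5355 0.2235 0.0717] 0.21 [241. 226.]
stand [ 0.5681 -0.159   0.0119] 0.68 [372. 222.]
can [0.6712 0.334  0.1203] 0.71 [201. 174.]
socket_a [ 0.6332 -0.0081  0.0429] 0.62 [322. 197.]
socket_a [ 0.4379 -0.0075  0.0476] 0.51 [320. 263.]
socket_a [ 0.5673 -0.1582  0.0128] 0.27 [371. 222.]
gate [ 0.4974 -0.4047  0.0055] 0.6 [453. 248.]
wrench [ 0.4981 -0.4037  0.0082] 0.98 [453. 248.]
pliers [0.4407 0.4358 0.0144] 0.56 [171. 258.]
yellow_driver [0.781  0.0226 0.0239] 0.6 [314. 152.]
yellow_driver [0.5322 0.2228 0.0723] 0.42 [241. 227.]
side cam [ 0.0459 -0.7773  0.8089]
driver_grip [0.5278 0.2079 0.0651] 0.52 [255. 197.]
case [0.5037 0.1878 0.0344] 0.93 [252. 212.]
stand [ 0.5689 -0.1646  0.0117] 0.59 [344. 276.]
stand [0.5274 0.2113 0.0646] 0.51 [254. 197.]
can [0.6667 0.3168 0.0807] 0.92 [275. 164.]
socket_a [ 0.4315 -0.0156  0.0367] 0.58 [266. 259.]
socket_a [ 0.5282 -0.0187  0.0382] 0.49 [298. 244.]
socket_a [ 0.6314 -0.0142  0.0323] 0.43 [328. 230.]
gate [0.504  0.1884 0.0354] 0.43 [252. 211.]
wrench [ 0.4912 -0.4096  0.0049] 0.81 [389. 362.]
pliers [0.4309 0.4351 0.0102] 0.69 [196. 190.]
pliers [ 0.4312 -0.0178  0.0347] 0.42 [266. 260.]
yellow_driver [0.5025 0.1894 0.034 ] 0.72 [251. 212.]
yellow_driver [0.8028 0.0162 0.0245] 0.48 [366. 206.]
1.0 [0.1708 0.6012 0.3039] [[-0.9619  0.2732  0.    ]
 [ 0.2732  0.9619 -0.0001]
 [-0.0001 -0.0001 -1.    ]] [ 0.0641 -0.6299 -1.001 ]
```

Run:
```python
import cv2,numpy as np
t=cv2.imread('pics/top0.png'); s=cv2.imread('pics/side0.png')
a=cv2.resize(t[180:260,200:300],(800,600)[0:1]+(640,) if 0 else (750,600),interpolation=cv2.INTER_CUBIC); cv2.imwrite('pics/t1.png',a)
# two stand crops side by side, scale 5
b=cv2.resize(t[180:265,330:410],None,fx=5,fy=5,interpolation=cv2.INTER_CUBIC)[:425]
c=cv2.resize(s[200:285,300:380],None,fx=5,fy=5,interpolation=cv2.INTER_CUBIC)[:425]
cv2.imwrite('pics/s1.png',np.hstack([b,c]))
```

```text
(no output)
```

View pics/t1.png

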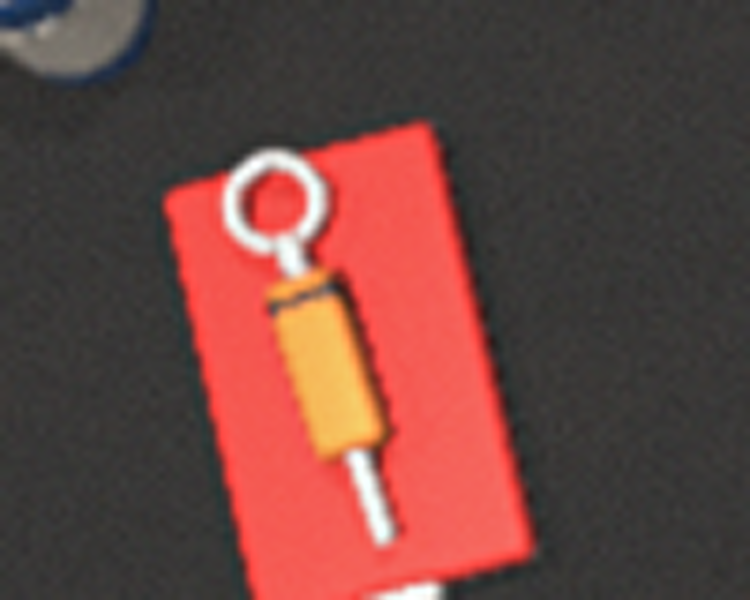

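View pics/s1.png

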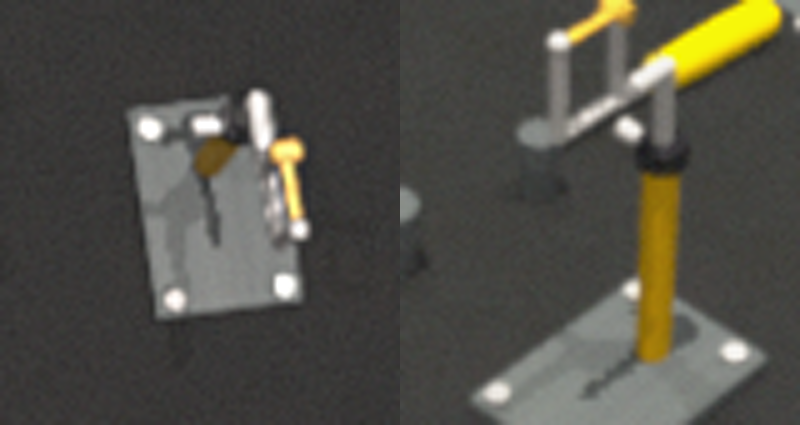

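View pics/top0.png

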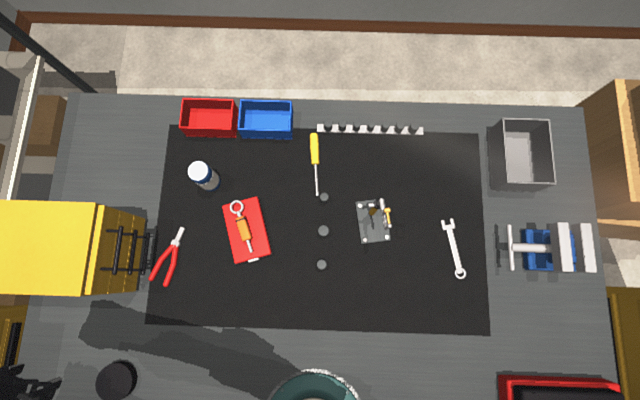

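```bash
cat > fit.py <<'E'
from h import *
from scipy.optimize import least_squares
np.set_printoptions(precision=4,suppress=True)
T=env.snapshot('top'); S=env.snapshot('side')
def px(u,v,ox,oy,k): return [(u+.5)/k-.5+ox,(v+.5)/k-.5+oy]
obs=[('T',px(128,107,330,180,5),(.065,.045,.012,0)),('T',px(158,318,330,180,5),(-.065,.045,.012,0)),('T',px(300,302,330,180,5),(-.065,-.045,.012,0)),
('T',px(299,230,330,180,5),(-.038,0,.051,1)),('T',px(288,150,330,180,5),(0,0,.050,1)),
('S',px(70,400,300,200,5),(-.065,.045,.012,0)),('S',px(365,357,300,200,5),(.065,-.045,.012,0)),
('S',px(158,41,300,200,5),(-.038,0,.051,1)),('S',px(218,10,300,200,5),(0,0,.050,1)),('S',px(165,135,300,200,5),(-.038,0,0,1))]
def P(p,o):
    x,y,a,h=p; q=o[2]; c,s=np.cos(a),np.sin(a)
    return [x+c*q[0]-s*q[1],y+s*q[0]+c*q[1],q[2]+h*q[3]]
def res(p): return np.concatenate([proj(T if o[0]=='T' else S,P(p,o))[0]-o[1] for o in obs])
r=least_squares(res,[.568,-.16,.1,.188],loss='soft_l1',x_scale=[.01,.01,.1,.01])
print('stand',r.x); print(res(r.x).reshape(-1,2))
# driver: ring white blob & orange
ring=at_z(T,[px(275,202,200,180,7.5)],.062)[0]
bl=at_z(T,[px(383,540,200,180,7.5)],.062)[0]
im=T['color'].astype(int); sub=im[195:250,225:262]
m=(sub[...,2]>180)&(sub[...,1]>110)&(sub[...,0]<130); ys,xs=np.nonzero(m)
og=at_z(T,[[xs.mean()+225,ys.mean()+195]],.072)[0]
d=ring-bl; L=np.linalg.norm(d[:2]); d=d/L
print('ring',ring,'bladeend',bl,'len',L,'(140) orange',og,m.sum(),'grip from ring',ring-.068*d,'yaw',np.arctan2(d[1],d[0]))
# side view ring projection check
print('side proj ring/grip',proj(S,[ring,ring-.068*d]))
E
python3 fit.py
```

```text
stand [ 0.5659 -0.1622  0.1399  0.1923]
[[-0.0847  2.1409]
 [-0.5361  2.2728]
 [ 0.8321  2.2043]
 [-1.1378 -1.4757]
 [-1.3229 -0.9739]
 [-2.0857  0.2618]
 [ 0.2514  1.1653]
 [ 1.7901  0.3149]
 [ 1.6663 -0.2057]
 [ 0.1341 -0.1036]]
ring [0.593  0.2428 0.062 ] bladeend [0.4639 0.1915 0.062 ] len 0.13888611958970054 (140) orange [0.5284 0.2174 0.072 ] 222 grip from ring [0.5298 0.2177 0.062 ] yaw 0.37855002699158147
side proj ring/grip [[267.653  185.7986]
 [253.8483 196.3855]]
```

```bash
cat > fit2.py <<'E'
exec(open('fit.py').read().split('r=least')[0])
allobs=obs
for name,sel in [('baseT',[0,1,2]),('base',[0,1,2,5,6]),('hook',[3,4,7,8,9]),('hookT',[3,4]),('hookS',[7,8,9])]:
    obs=[allobs[i] for i in sel]
    f=(lambda p:res([p[0],p[1],p[2],.19])) if len(sel)<=3 and name!='hookS' or 'base' in name else res
    r=least_squares(f,[.568,-.16,.1,.19],x_scale=[.01,.01,.1,.01])
    print(name,r.x,f(r.x))
print(T['fx'],T['cx'],T['cy'],T['D'],S['fx'],T['rvec'],S['rvec'])
# refine base corners: threshold grey plate
g=T['color'][180:265,325:410].astype(int); s=S['color'][250:300,300:390].astype(int)
print(g[20:66:5,30:62:3,1]);
E
python3 fit2.py
```

```text
baseT [ 0.5725 -0.162   0.1378  0.19  ] [-0.082  -0.0275 -0.6291  0.0064  0.7103  0.0075]
base [ 0.5713 -0.1613  0.1513  0.19  ] [-0.5736  0.573  -0.548   0.5699  0.7388  0.1647 -0.4576 -0.6285  1.5211
 -0.187 ]
hook [ 0.5616 -0.1639  0.1449  0.1955] [-0.0642  0.1341 -0.3497  0.5568  0.8088  0.2362  0.7062 -0.3529 -0.8197
 -0.0842]
hookT [ 0.5634 -0.1658  0.1246  0.19  ] [-0.023  -0.2459  0.0232  0.2507]
hookS [ 0.5687 -0.1535  0.1707  0.1863] [ 0.7357  0.4195  0.1286 -0.2454 -0.8871 -0.1851]
361.991144976576 320.78397300358415 199.9679134430319 [0.0008 0.     0.     0.     0.    ] 440.7514553801166 [ 2.1432 -2.0774  0.2148] [ 2.0866 -0.6818  0.3389]
[[ 53  58  54  74 104 112 114  64 144 243  52]
 [ 60 255 249 114  80 255 242  52  70 243  82]
 [ 56 138 132 134 121  81  77  85 130 152 244]
 [ 55 131 134 137 114  63 118 122 126 107 139]
 [ 56 108 130 115 114 115 125 132 134 117 207]
 [ 55  65 141 114 121 140  80 132 131 134 159]
 [ 55  51 143 122 133 140 137 132 133 133 125]
 [ 55  53 136 139 119 138 141 135 134 135 230]
 [ 59  56 120 245 145 141 148 145 136 126 100]
 [ 53  54  58  48  52  53  53  58  59  55  56]]
```

```bash
python3 -m pendant '{"twist":[[0,0,1],[0,0,2],[0,0,2.8],[0,0,3.5],[0,0,3.76]],"delta_pos":[[1.3,-1.3,0],[2.7,-2.7,0],[4.1,-4.1,0],[5.5,-5.5,0],[6.9,-6.9,0]],"fingers":[85,85,85,85,85]}' 120
```

```text
time: 1.82
tcp_pos: [0.379, 0.3926, 0.3041]
eef_rot: [[-0.928, -0.373, 0.0], [-0.373, 0.928, 0.0], [-0.0, 0.0, -1.0]]
force: [0.9, 0.9, 0.5]
width: 0.997
finger_force: 0.0
```

```bash
python3 -m pendant '{"twist":[[0,0,0],[0,0,0],[0,0,0],[0,0,0],[0,0,0]],"delta_pos":[[1.4,-1.4,0],[2.8,-2.8,0],[4.2,-4.2,0],[5.4,-5.69,0],[5.4,-5.69,-2]],"fingers":[85,85,85,85,85]}' && python3 -m pendant '{"twist":[[0,0,0],[0,0,0],[0,0,0]],"delta_pos":[[0,0,-1],[0,0,-1],[0,0,-1]],"fingers":[85,85,85]}'
python3 - <<'E'
from h import *
T=env.snapshot('top');S=env.snapshot('side')
a=cv2.resize(T['color'][170:265,190:290],None,fx=4,fy=4,interpolation=2);b=cv2.resize(S['color'][130:225,210:310],None,fx=4,fy=4,interpolation=2)
cv2.imwrite('pics/g1.png',np.hstack([a,b]))
E
```

```text
time: 2.45
tcp_pos: [0.5442, 0.2199, 0.2466]
eef_rot: [[-0.931, -0.364, 0.008], [-0.364, 0.931, 0.002], [-0.008, -0.001, -1.0]]
force: [0.8, 1.4, -1.7]
width: 0.995
finger_force: 0.0
time: 2.82
tcp_pos: [0.5404, 0.2239, 0.2154]
eef_rot: [[-0.929, -0.371, 0.002], [-0.371, 0.929, 0.001], [-0.002, 0.0, -1.0]]
force: [-0.3, -0.5, 0.0]
width: 0.996
finger_force: 0.0
```

View pics/g1.png

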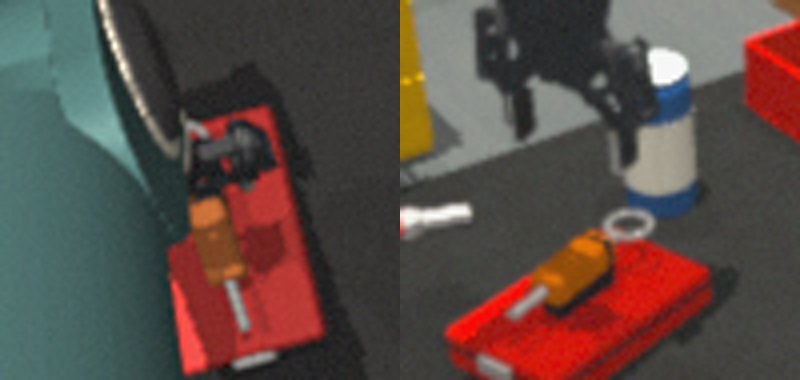

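The picture shows the open fingers above the handle. The ring in the side view is at about (267,186) and my model predicted (267.7,185.8), so the tool pose is good.

```bash
python3 -m pendant '{"twist":[[0,0,0],[0,0,0],[0,0,0],[0,0,0]],"delta_pos":[[0,-0.03,-1.2],[0,-0.03,-2.4],[0,-0.03,-3.2],[0,-0.03,-3.25]],"fingers":[85,85,85,85]}' && python3 -m pendant '{"twist":[[0,0,0],[0,0,0],[0,0,0],[0,0,0],[0,0,0]],"delta_pos":[[0,0,0],[0,0,0],[0,0,0],[0,0,0],[0,0,0]],"fingers":[60,35,15,15,15]}' 120 && python3 -m pendant '{"twist":[[0,0,0],[0,0,0],[0,0,0],[0,0,0],[0,0,0]],"delta_pos":[[0,0,0],[0,0,0],[0,0,0.3],[0,0,1],[0,0,2]],"fingers":[15,15,15,15,15]}'
```

```text
time: 3.42
tcp_pos: [0.5396, 0.2226, 0.1161]
eef_rot: [[-0.929, -0.371, -0.001], [-0.371, 0.929, -0.001], [0.001, -0.0, -1.0]]
force: [0.1, -0.1, 0.9]
width: 0.992
finger_force: 0.0
time: 4.05
tcp_pos: [0.5402, 0.2228, 0.1175]
eef_rot: [[-0.929, -0.37, 0.001], [-0.37, 0.929, 0.001], [-0.001, 0.0, -1.0]]
force: [-3.6, -1.1, 13.0]
width: 0.31
finger_force: 118.9
time: 4.68
tcp_pos: [0.5394, 0.2224, 0.1769]
eef_rot: [[-0.929, -0.37, -0.001], [-0.37, 0.929, -0.001], [0.001, -0.0, -1.0]]
force: [0.3, -1.0, -0.9]
width: 0.308
finger_force: 118.0
```

```bash
python3 -m pendant '{"twist":[[0,0,0],[0,0,-0.3],[0,0,-0.7],[0,0,-1.1],[0,0,-1.36]],"delta_pos":[[0,0,1.5],[0,-0.8,3],[-0.5,-2,4.4],[-0.9,-3.6,5.4],[-1.2,-5.2,5.6]],"fingers":[15,15,15,15,15]}' && python3 -m pendant '{"twist":[[0,0,0],[0,0,0],[0,0,0],[0,0,0],[0,0,0]],"delta_pos":[[-0.3,-1.6,0],[-0.6,-3.2,0],[-0.9,-4.8,0],[-1.1,-6.4,0],[-1.2,-7.7,0]],"fingers":[15,15,15,15,15]}' && python3 -m pendant '{"twist":[[0,0,0],[0,0,0]],"delta_pos":[[0,0,0],[0,0,0]],"fingers":[15,15]}'
```

```text
time: 5.3
tcp_pos: [0.5035, 0.0652, 0.3469]
eef_rot: [[-0.99, -0.14, 0.003], [-0.14, 0.99, 0.001], [-0.004, 0.001, -1.0]]
force: [1.1, -0.6, -2.4]
width: 0.31
finger_force: 117.9
time: 5.92
tcp_pos: [0.467, -0.1663, 0.345]
eef_rot: [[-0.99, -0.141, 0.001], [-0.141, 0.99, 0.0], [-0.001, -0.0, -1.0]]
force: [0.5, 1.0, -0.9]
width: 0.307
finger_force: 118.0
time: 6.18
tcp_pos: [0.4677, -0.164, 0.3446]
eef_rot: [[-0.99, -0.142, 0.0], [-0.142, 0.99, 0.0], [-0.0, 0.0, -1.0]]
force: [-0.2, 0.2, -1.4]
width: 0.307
finger_force: 118.1
```

Run:
```python
from h import *
T=env.snapshot('top');S=env.snapshot('side')
a=cv2.resize(T['color'][180:255,350:415],None,fx=6,fy=6,interpolation=2);b=cv2.resize(S['color'][165:240,305:370],None,fx=6,fy=6,interpolation=2)
cv2.imwrite('pics/m1.png',np.hstack([a,b]))
s=env.state(); r=s['tcp_pos']+np.array([.0566*.99,.0566*.142,-.0555]); print(r,proj(T,r),proj(S,r))
```

```text
[ 0.52395336 -0.15544172  0.28896723] [[386.60220025 223.00538125]] [[328.17627879 188.8636692 ]]
```

View pics/m1.png

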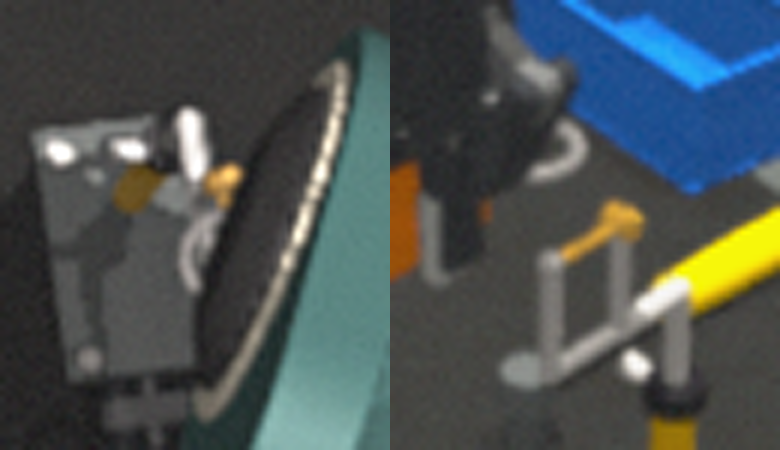

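Run:
```python
from h import *
np.set_printoptions(precision=4,suppress=True)
T=env.snapshot('top');S=env.snapshot('side')
def tri(a,b):
    c1,d1=ray(T,[a]);c2,d2=ray(S,[b]);d1=d1[0];d2=d2[0]
    s=np.linalg.lstsq(np.c_[d1,-d2],c2-c1,rcond=None)[0]
    p,q=c1+s[0]*d1,c2+s[1]*d2
    return (p+q)/2,np.linalg.norm(p-q)
print('knob',tri([389.4,225.6],[331.4,207.7]))
print('hinge',tri([387.2,209.6],[343.2,201.6]))
print('knob at z .241',at_z(T,[[389.4,225.6]],.241),at_z(S,[[331.4,207.7]],.241))
t0=cv2.imread('pics/top0.png');print(t0[216:232,382:396].max(2))
s0=cv2.imread('pics/side0.png');print(s0[202:232,324:340].max(2))
```

```text
knob (array([ 0.5235, -0.169 ,  0.2476]), np.float64(0.001447240595347155))
hinge (array([ 0.5616, -0.164 ,  0.2451]), np.float64(0.0032883695936170403))
knob at z .241 [[ 0.5251 -0.1706  0.241 ]] [[ 0.5284 -0.1617  0.241 ]]
[[140 143 221 159 128 254 255 169  60  50  54  56  54  57]
 [146 139 197 153 126 249 255 189  65  51  52  56  55  54]
 [129 134 163 154 133 243 255 199  69  53  58  50  51  52]
 [122 131 168 176 151 235 255 212  83  49  56  55  54  49]
 [118 132 176 212 164 211 255 221  97  52  55  53  56  55]
 [127 163 189 229 171 162 255 240 135  54  57  56  52  54]
 [133 184 182 195 151 135 255 255 165  61  53  52  47  52]
 [132 161 159 162 137 124 226 237 156  68  49  53  56  51]
 [131 131 146 162 140 126 186 228 207 123  56  52  52  51]
 [132 115 136 167 137 126 209 254 251 165  65  51  50  55]
 [132 119 133 143 113 111 198 252 245 156  66  50  53  56]
 [135 127 121 104  87  92 141 175 175 111  56  51  57  55]
 [136 134 105  89  90  99  98  81  68  56  54  53  61  56]
 [138 134 116  98 107 124 127  82  53  56  53  59  58  57]
 [138 133 132 124 124 135 137  94  50  55  58  58
[... 1380 characters left out ...]
 102  75  80 104 133 167 197]
 [ 71  66  66  68  72  88 115 128 123  99  85 111 168 209 215 223]
 [ 76  82  87  99  91  99 119 129 124 117 126 159 211 231 211 173]
 [ 93 113 120 131 124 122 126 131 133 145 169 180 194 194 150  98]
 [117 134 138 139 137 133 129 131 134 153 177 169 159 119  82  51]
 [136 137 138 143 140 137 131 136 135 154 175 139  90  64  54  50]
 [131 138 138 139 139 135 131 130 125 123 108  77  56  54  62  59]
 [104 128 132 135 137 127 118 116 108  79  60  54  60  66  63  67]
 [ 71  81  98 107 109  99  78  76  69  53  57  64  63  65  69  65]
 [ 67  70  71  76  77  72  64  62  61  60  65  66  66  64  66  69]
 [ 64  71  71  66  68  68  64  61  64  68  67  70  66  71  63  68]]
```

Run:
```python
from h import *
np.set_printoptions(precision=4,suppress=True)
T=env.snapshot('top');S=env.snapshot('side'); st=env.state()
r=st['tcp_pos']+np.array([.0566*.99,.0566*.142,-.0555])
th=np.radians(np.arange(0,360,30))
def circ(rad): return r+np.c_[rad*np.cos(th),rad*np.sin(th),0*th]
print('T outer',proj(T,circ(.02)).round(1).tolist());print('S outer',proj(S,circ(.02)).round(1).tolist())
print(T['color'][210:234,376:392].max(2)); print(S['color'][180:200,326:342].max(2))
```

```text
T outer [[386.7, 214.3], [382.3, 215.3], [379.1, 218.4], [377.9, 222.8], [379.1, 227.2], [382.4, 230.5], [386.8, 231.8], [391.3, 230.8], [394.5, 227.7], [395.6, 223.3], [394.4, 218.9], [391.1, 215.6]]
S outer [[335.7, 185.9], [331.8, 184.3], [327.1, 183.9], [322.7, 184.9], [319.7, 187.0], [319.0, 189.6], [320.7, 192.1], [324.6, 193.8], [329.5, 194.2], [334.1, 193.2], [337.0, 191.0], [337.6, 188.3]]
[[103 119 132 128 111 130 157 129 150 196 210 215 176  97  34  36]
 [112 123 133 129 113 129 141 114 127 161 172 167 107  46  34  37]
 [122 129 130 126 118 125 115  98 103 122 155 172 106  38  35  39]
 [116 125 127 128 126 118  95  83  82  96 151 155  95  39  34  41]
 [ 92 101 123 129 122 113 101  97  94 109 133 106  50  35  38  47]
 [ 71  72  96 107 105 108 109 118 131 149 119  66  35  29  40  46]
 [ 75  78  79  78  76  94 126 154 157 158 107  46  34  34  41  52]
 [ 83  80  81  77  80 114 161 166 154 129  77  35  29  41  51  54]
 [ 82  81  79  84  95 151 163 151 156 112  49  33  33  47  52  56]
 [ 83  78  79  84 124 165 144 135 158 106  43  36  39  44  53  52]
 [ 82  79  76  91 152 163 12
[... 1551 characters left out ...]
 155 177 151  82  63  62  61]
 [ 44  44  46  51  55  69  72  84 120 159 171 138  83  64  63  65]
 [ 43  45  47  54  72  88 105 132 154 170 154 112  79  69  69  65]
 [ 47  47  61 101 132 142 157 174 170 155 123  91  74  74  70  66]
 [ 42  55  95 148 180 179 170 156 139 117  89  73  73  69  70  66]
 [ 52  73 113 143 150 144 133 114  94  82  71  72  71  70  70  72]
 [ 63  85 105 109 100  96  86  76  74  73  68  74  74  74  75  72]
 [ 70  69  78  76  70  75  71  70  73  74  73  70  72  74  72  73]
 [ 70  71  70  70  67  68  71  74  74  73  70  72  72  73  71  76]
 [ 70  72  73  71  72  70  71  68  71  71  72  74  71  75  90 121]
 [ 71  68  70  72  70  70  73  73  74  72  72  75  70  80 125 186]]
```

Run:
```python
from h import *
np.set_printoptions(precision=4,suppress=True)
T=env.snapshot('top');S=env.snapshot('side')
def tri(a,b):
    c1,d1=ray(T,[a]);c2,d2=ray(S,[b]);d1=d1[0];d2=d2[0]
    s=np.linalg.lstsq(np.c_[d1,-d2],c2-c1,rcond=None)[0]
    p,q=c1+s[0]*d1,c2+s[1]*d2
    return (p+q)/2,np.linalg.norm(p-q)
k,_=tri([388.0,225.9],[331.4,207.5]);h,_=tri([385.9,210.2],[343.2,201.6]);print(k,h,np.arctan2(*(h-k)[1::-1]))
# bar at the tip's foot, side: and spine foot
print('side foot z',[ (lambda c,d:(c+d[0]*((k[0]-c[0])/d[0][0])))(*ray(S,[[331.6,v]])) for v in (226.5,)])
# plate corrected corners (z=0 near edges)
print('plate',at_z(T,[[361.3-1,243.2+.5],[389.7-1,240+.5]],.0),at_z(T,[[355.2-1,201+.5]],.012))
st=env.state();print('want TCP for ring stand x -41:',st['tcp_pos'])
```

```text
[ 0.524  -0.1666  0.2462] [ 0.5616 -0.1619  0.2435] 0.12336519467297605
side foot z [array([ 0.524 , -0.1688,  0.1952])]
plate [[ 0.5016 -0.1268  0.    ]
 [ 0.5139 -0.2129  0.    ]] [[ 0.629  -0.1057  0.012 ]]
want TCP for ring stand x -41: [ 0.4679 -0.1641  0.3444]
```

```bash
python3 -m pendant '{"twist":[[0,0,0],[0,0,0],[0,0,0],[0,0,0],[0,0,0]],"delta_pos":[[-0.1,-0.38,0],[-0.1,-0.38,0],[-0.1,-0.38,-0.3],[-0.1,-0.38,-0.6],[-0.1,-0.38,-0.6]],"fingers":[15,15,15,15,15]}'
python3 - <<'E'
from h import *
np.set_printoptions(precision=4,suppress=True)
T=env.snapshot('top');S=env.snapshot('side')
a=cv2.resize(T['color'][195:245,365:415],None,fx=8,fy=8,interpolation=2);b=cv2.resize(S['color'][180:230,310:360],None,fx=8,fy=8,interpolation=2)
cv2.imwrite('pics/m2.png',np.hstack([a,b]))
st=env.state();print(st['tcp_pos'],st['force'],st['torque'])
E
```

```text
time: 7.2
tcp_pos: [0.4645, -0.1755, 0.3254]
eef_rot: [[-0.99, -0.142, -0.002], [-0.142, 0.99, 0.0], [0.001, 0.0, -1.0]]
force: [1.1, -0.8, -0.4]
width: 0.306
finger_force: 118.2
[ 0.4648 -0.1757  0.3263] [-0.2627  0.4266 -2.2034] [0.044  0.0068 0.0049]
```

View pics/m2.png

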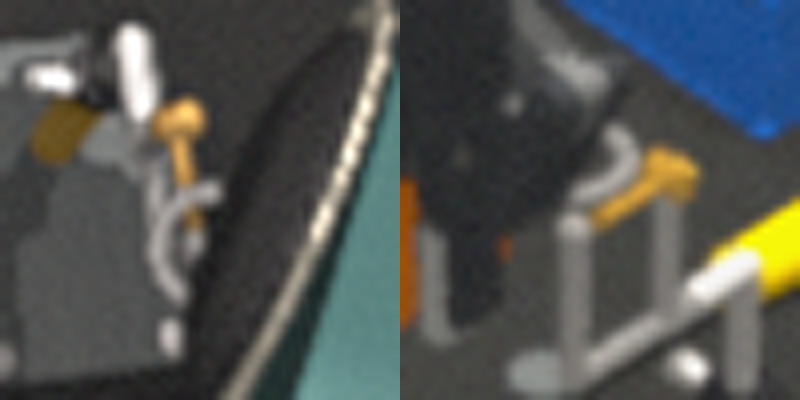

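Run:
```python
from h import *
np.set_printoptions(precision=4,suppress=True)
from scipy.optimize import least_squares
T=env.snapshot('top');S=env.snapshot('side'); st=env.state()
r=st['tcp_pos']+np.array([.0566*.99,.0566*.142,-.0555])
th=np.radians(np.arange(0,360,5))
def circ(c,rad): return c+np.c_[rad*np.cos(th),rad*np.sin(th),0*th]
o=proj(T,circ(r,.02));print('ring',r,'T outer minx',o[o[:,0].argmin()],'miny',o[o[:,1].argmin()])
o=proj(S,circ(r,.02));print('S outer maxx',o[o[:,0].argmax()],'miny',o[o[:,1].argmin()])
k=r+np.array([.003*.99,.003*.14,.246-r[2]]);print('knob pred T',proj(T,k)+[1.3,-.6],'S',proj(S,k))
print(T['color'][214:236,380:396].max(2));print(S['color'][192:212,330:346].max(2))
```

```text
ring [ 0.5209 -0.1678  0.271 ] T outer minx [381.9094 225.3127] miny [390.515  217.0156]
S outer maxx [339.8998 199.171 ] miny [330.0972 193.6259]
knob pred T [[389.7192 225.1706]] S [[331.3903 207.7964]]
[[125 114 101  94  98 109 146 223 164  73  49  54  50  55  47  42]
 [119 119 109 118 122 117 123 213 173  89  48  51  50  49  41  33]
 [102 122 115 124 143 114 107 192 181 106  54  57  56  52  42  34]
 [ 83 104 105 123 153 124 107 167 169 113 112 127 111  70  36  34]
 [ 81  82  86 126 165 133  99 148 153 150 168 173 148  87  35  30]
 [ 82  79  81 137 173 135 116 155 157 158 156 149 128  72  34  34]
 [ 85  78  82 130 165 149 156 168 155 129  93  77  61  40  33  36]
 [ 84  77  81 123 147 159 166 135 134 112  63  31  35  38  33  36]
 [ 83  80  79 113 140 166 143 102 115 123  77  37  36  38  34  46]
 [ 86  82  77 102 153 159 118  84 112 132  88  40  30  37  43  45]
 [ 83  79  80 103 166 156 108  84 123 147  98  43  40  34  42  47]
 [ 85  84  78 103 164 160 118  96 133 151 103  45  34  35  45  55]
 [ 82  83  79 105 160 156 112  88 120 119  68  38  36  42  47  53]
 [ 81  82  78  93 146 16
[... 1220 characters left out ...]
 155 166 195 208 212 215 214]
 [ 48  75 110 133 146 157 172 165 145 151 180 202 196 188 182 167]
 [ 58 106 163 177 176 163 156 143 150 192 216 205 176 159 159 154]
 [ 63 110 149 148 142 138 150 167 190 210 191 157 135 137 145 137]
 [ 74 104 114 105 115 147 190 213 196 167 132 109 121 125 126 109]
 [100 122 125 114 140 181 202 177 144 106  81  92 118 123 117  89]
 [140 171 172 151 155 155 151 109  83  72  70  90 116 124 114  87]
 [150 173 179 155 133 120  97  75  70  72  76  90 117 124 115  87]
 [130 146 150 130  99  79  72  74  71  71  73  92 113 121 113  91]
 [108 126 123 112  78  74  74  71  70  71  72  90 116 125 113  92]
 [106 117 120 106  76  70  67  73  70  69  74  94 116 125 113  90]]
```

```bash
python3 -m pendant '{"twist":[[0,0,0],[0,0,0],[0,0,0],[0,0,0],[0,0,0]],"delta_pos":[[0,0.02,-0.15],[0,0.02,-0.3],[0,0.02,-0.45],[0,0.02,-0.6],[0,0.02,-0.65]],"fingers":[15,15,15,15,15]}'; python3 -m pendant '{"twist":[[0,0,0],[0,0,0],[0,0,0],[0,0,0],[0,0,0]],"delta_pos":[[0,0,-0.06],[0,0,-0.12],[0,0,-0.18],[0,0,-0.24],[0,0,-0.24]],"fingers":[15,15,15,15,15]}'
```

```text
time: 8.02
tcp_pos: [0.4647, -0.1752, 0.3065]
eef_rot: [[-0.99, -0.142, -0.0], [-0.142, 0.99, -0.0], [0.0, 0.0, -1.0]]
force: [0.5, 0.1, -1.1]
width: 0.306
finger_force: 118.2
time: 8.65
tcp_pos: [0.4648, -0.1752, 0.2996]
eef_rot: [[-0.99, -0.142, 0.0], [-0.142, 0.99, -0.0], [-0.0, -0.0, -1.0]]
force: [-0.5, -0.6, 1.0]
width: 0.31
finger_force: 118.2
```

```bash
python3 -m pendant '{"twist":[[0,0,0],[0,0,0],[0,0,0],[0,0,0],[0,0,0]],"delta_pos":[[0,0,-0.06],[0,0,-0.12],[0,0,-0.18],[0,0,-0.24],[0,0,-0.3]],"fingers":[15,15,15,15,15]}'; python3 -m pendant '{"twist":[[0,0,0],[0,0,0],[0,0,0],[0,0,0],[0,0,0]],"delta_pos":[[0,0,-0.06],[0,0,-0.12],[0,0,-0.18],[0,0,-0.24],[0,0,-0.24]],"fingers":[15,15,15,15,15]}'
```

```text
time: 9.28
tcp_pos: [0.4648, -0.1752, 0.2906]
eef_rot: [[-0.99, -0.142, 0.0], [-0.142, 0.99, -0.0], [-0.0, -0.0, -1.0]]
force: [1.5, 0.6, 0.8]
width: 0.31
finger_force: 118.3
time: 9.9
tcp_pos: [0.4646, -0.1752, 0.2832]
eef_rot: [[-0.99, -0.142, -0.001], [-0.142, 0.99, -0.0], [0.001, 0.0, -1.0]]
force: [-1.8, 1.0, 1.6]
width: 0.309
finger_force: 118.2
```

```bash
python3 -m pendant '{"twist":[[0,0,0],[0,0,0],[0,0,0],[0,0,0],[0,0,0]],"delta_pos":[[0,0,-0.06],[0,0,-0.12],[0,0,-0.18],[0,0,-0.24],[0,0,-0.24]],"fingers":[15,15,15,15,15]}'; python3 -m pendant '{"twist":[[0,0,0],[0,0,0],[0,0,0]],"delta_pos":[[0,0,-0.06],[0,0,-0.1],[0,0,-0.1]],"fingers":[15,15,15]}'
python3 - <<'E'
from h import *
T=env.snapshot('top');S=env.snapshot('side')
a=cv2.resize(T['color'][195:245,365:415],None,fx=8,fy=8,interpolation=2);b=cv2.resize(S['color'][180:230,310:360],None,fx=8,fy=8,interpolation=2)
cv2.imwrite('pics/m3.png',np.hstack([a,b]))
for i in range(6): 
    env.snapshot('side'); st=env.state(); print(st['force'].round(2) if hasattr(st['force'],'round') else st['force'])
E
```

```text
time: 10.52
tcp_pos: [0.4642, -0.1752, 0.2758]
eef_rot: [[-0.99, -0.141, -0.002], [-0.141, 0.99, 0.0], [0.001, 0.0, -1.0]]
force: [-3.9, -0.7, -2.6]
width: 0.312
finger_force: 118.2
time: 10.9
tcp_pos: [0.465, -0.1751, 0.2732]
eef_rot: [[-0.99, -0.142, 0.001], [-0.142, 0.99, -0.0], [-0.001, -0.0, -1.0]]
force: [0.0, 0.1, -0.5]
width: 0.309
finger_force: 118.1
[-0.6  -0.05 -2.14]
[ 0.39  0.03 -1.39]
[ 0.22 -0.14 -0.39]
[ 0.46  0.98 -1.04]
[-0.06  0.31 -1.7 ]
[-0.51  0.82 -1.34]
```

View pics/m3.png

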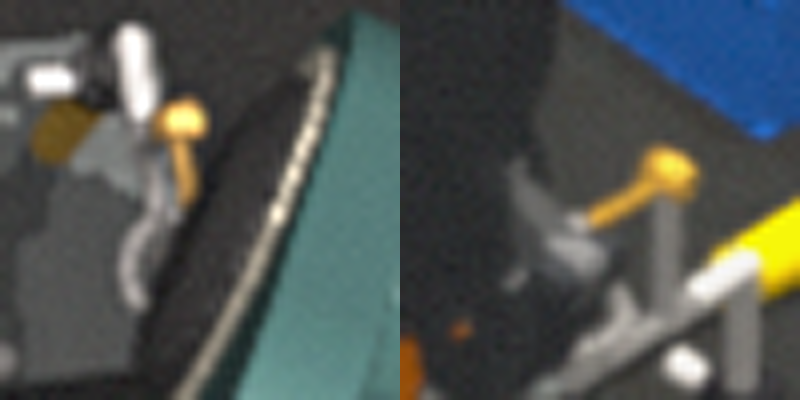

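The gate is shut (brass bar from (590,220) to (670,165)) and the ring is below it at about (625,310). Now the tug.

```bash
python3 -m pendant '{"twist":[[0,0,0],[0,0,0],[0,0,0],[0,0,0],[0,0,0]],"delta_pos":[[0,0,0.15],[0,0,0.3],[0,0,0.45],[0,0,0.56],[0,0,0.56]],"fingers":[15,15,15,15,15]}'; python3 -m pendant '{"twist":[[0,0,0],[0,0,0],[0,0,0],[0,0,0]],"delta_pos":[[0,0,0.02],[0,0,0.04],[0,0,0.06],[0,0,0.06]],"fingers":[15,15,15,15]}'
```

```text
time: 11.92
tcp_pos: [0.4649, -0.1752, 0.2903]
eef_rot: [[-0.99, -0.142, 0.001], [-0.142, 0.99, -0.0], [-0.0, -0.0, -1.0]]
force: [0.5, -0.3, -0.6]
width: 0.308
finger_force: 118.1
time: 12.42
tcp_pos: [0.4648, -0.1752, 0.2919]
eef_rot: [[-0.99, -0.142, 0.0], [-0.142, 0.99, -0.0], [-0.0, -0.0, -1.0]]
force: [0.3, 0.1, -1.3]
width: 0.304
finger_force: 118.1
```

```bash
python3 -m pendant '{"twist":[[0,0,0],[0,0,0],[0,0,0],[0,0,0]],"delta_pos":[[0,0,0.02],[0,0,0.04],[0,0,0.05],[0,0,0.05]],"fingers":[15,15,15,15]}'
```

```text
time: 12.92
tcp_pos: [0.4648, -0.1752, 0.2934]
eef_rot: [[-0.99, -0.142, 0.0], [-0.142, 0.99, -0.0], [-0.0, -0.0, -1.0]]
force: [0.5, 0.6, -1.5]
width: 0.306
finger_force: 118.1
```

```bash
python3 -m pendant '{"twist":[[0,0,0],[0,0,0],[0,0,0]],"delta_pos":[[0,0,0.02],[0,0,0.03],[0,0,0.03]],"fingers":[15,15,15]}'
```

```text
time: 13.3
tcp_pos: [0.4647, -0.1752, 0.2941]
eef_rot: [[-0.99, -0.142, -0.0], [-0.142, 0.99, -0.0], [0.0, -0.0, -1.0]]
force: [1.1, -0.8, -4.9]
width: 0.312
finger_force: 118.1
```

```bash
python3 -m pendant '{"twist":[[0,0,0],[0,0,0],[0,0,0]],"delta_pos":[[0,0,0.015],[0,0,0.015],[0,0,0.015]],"fingers":[15,15,15]}'
```

```text
time: 13.68
tcp_pos: [0.4647, -0.1752, 0.2946]
eef_rot: [[-0.99, -0.142, -0.0], [-0.142, 0.99, -0.0], [0.0, -0.0, -1.0]]
force: [2.4, -0.2, -7.6]
width: 0.307
finger_force: 118.3
```

```bash
python3 -m pendant '{"twist":[[0,0,0],[0,0,0],[0,0,0],[0,0,0],[0,0,0]],"delta_pos":[[0,0,0.01],[0,0,0.01],[0,0,0.01],[0,0,0.01],[0,0,0.01]],"fingers":[15,15,15,15,15]}'
python3 - <<'E'
from h import *
np.set_printoptions(precision=2,suppress=True)
for i in range(4):
    S=env.snapshot('side'); st=env.state(); print(np.array(st['force']))
b=cv2.resize(S['color'][180:230,310:360],None,fx=8,fy=8,interpolation=2); cv2.imwrite('pics/m4.png',b)
E
```

```text
time: 14.3
tcp_pos: [0.4647, -0.1752, 0.2949]
eef_rot: [[-0.99, -0.142, -0.0], [-0.142, 0.99, -0.0], [0.0, -0.0, -1.0]]
force: [1.3, -0.9, -9.1]
width: 0.309
finger_force: 118.4
[ 0.78  0.56 -9.59]
[ 1.71  0.13 -9.91]
[  1.19  -1.13 -10.94]
[ 2.11  0.   -8.82]
```

View pics/m4.png

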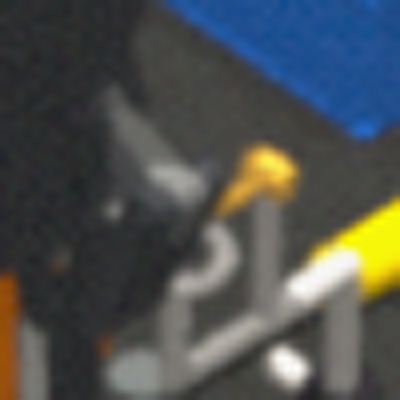

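```bash
python3 -m pendant '{"twist":[[0,0,0],[0,0,0],[0,0,0],[0,0,0],[0,0,0]],"delta_pos":[[0,0,-0.15],[0,0,-0.35],[0,0,-0.55],[0,0,-0.75],[0,0,-0.85]],"fingers":[15,15,15,15,15]}'; python3 -m pendant '{"twist":[[0,0,0],[0,0,0],[0,0,0],[0,0,0],[0,0,0]],"delta_pos":[[0,0,-0.08],[0,0,-0.14],[0,0,-0.2],[0,0,-0.25],[0,0,-0.25]],"fingers":[15,15,15,15,15]}'
```

```text
time: 15.12
tcp_pos: [0.4647, -0.1752, 0.269]
eef_rot: [[-0.99, -0.142, -0.0], [-0.142, 0.99, -0.0], [0.0, 0.0, -1.0]]
force: [-0.2, -0.1, -1.2]
width: 0.307
finger_force: 118.9
time: 15.75
tcp_pos: [0.4648, -0.1752, 0.2619]
eef_rot: [[-0.99, -0.142, -0.0], [-0.142, 0.99, -0.0], [0.0, -0.0, -1.0]]
force: [-0.3, -0.0, -1.5]
width: 0.303
finger_force: 118.9
```

```bash
python3 -m pendant '{"twist":[[0,0,0],[0,0,0],[0,0,0],[0,0,0],[0,0,0]],"delta_pos":[[0,0,-0.03],[0,0,-0.06],[0,0,-0.08],[0,0,-0.1],[0,0,-0.1]],"fingers":[15,15,15,15,15]}'
```

```text
time: 16.38
tcp_pos: [0.4648, -0.1752, 0.259]
eef_rot: [[-0.99, -0.142, -0.0], [-0.142, 0.99, -0.0], [0.0, -0.0, -1.0]]
force: [0.0, -0.5, -1.1]
width: 0.308
finger_force: 118.9
```

```bash
python3 -m pendant '{"twist":[[0,0,0],[0,0,0],[0,0,0],[0,0,0]],"delta_pos":[[0,0,-0.02],[0,0,-0.04],[0,0,-0.04],[0,0,-0.04]],"fingers":[15,15,15,15]}'
```

```text
time: 16.88
tcp_pos: [0.4648, -0.1752, 0.2578]
eef_rot: [[-0.99, -0.142, 0.0], [-0.142, 0.99, -0.0], [-0.0, -0.0, -1.0]]
force: [-0.4, -1.1, -0.9]
width: 0.304
finger_force: 118.9
```

```bash
python3 -m pendant '{"twist":[[0,0,0],[0,0,0],[0,0,0],[0,0,0]],"delta_pos":[[0,0,-0.02],[0,0,-0.03],[0,0,-0.03],[0,0,-0.03]],"fingers":[15,15,15,15]}'
```

```text
time: 17.38
tcp_pos: [0.4648, -0.1752, 0.2569]
eef_rot: [[-0.99, -0.142, 0.0], [-0.142, 0.99, -0.0], [-0.0, -0.0, -1.0]]
force: [0.8, 0.7, -1.4]
width: 0.306
finger_force: 118.9
```

```bash
python3 -m pendant '{"twist":[[0,0,0],[0,0,0],[0,0,0],[0,0,0]],"delta_pos":[[0,0,-0.015],[0,0,-0.03],[0,0,-0.03],[0,0,-0.03]],"fingers":[15,15,15,15]}'
```

```text
time: 17.88
tcp_pos: [0.4648, -0.1752, 0.256]
eef_rot: [[-0.99, -0.142, 0.0], [-0.142, 0.99, -0.0], [-0.0, -0.0, -1.0]]
force: [-0.6, 0.3, -0.8]
width: 0.308
finger_force: 118.9
```

```bash
python3 -m pendant '{"twist":[[0,0,0],[0,0,0],[0,0,0],[0,0,0]],"delta_pos":[[0,0,-0.015],[0,0,-0.03],[0,0,-0.03],[0,0,-0.03]],"fingers":[15,15,15,15]}'
```

```text
time: 18.38
tcp_pos: [0.4648, -0.1752, 0.2552]
eef_rot: [[-0.99, -0.142, 0.0], [-0.142, 0.99, -0.0], [-0.0, -0.0, -1.0]]
force: [-1.0, 0.9, 2.9]
width: 0.31
finger_force: 119.4
```

```bash
python3 -m pendant '{"twist":[[0,0,0],[0,0,0],[0,0,0],[0,0,0]],"delta_pos":[[0,0,-0.015],[0,0,-0.015],[0,0,-0.015],[0,0,-0.015]],"fingers":[15,15,15,15]}'
```

```text
time: 18.88
tcp_pos: [0.4649, -0.1753, 0.2548]
eef_rot: [[-0.99, -0.142, 0.0], [-0.142, 0.99, -0.0], [-0.0, -0.0, -1.0]]
force: [-2.5, 0.7, 5.9]
width: 0.312
finger_force: 119.9
```

```bash
python3 -m pendant '{"twist":[[0,0,0],[0,0,0],[0,0,0],[0,0,0],[0,0,0]],"delta_pos":[[0,0,0.01],[0,0,0.01],[0,0,0.01],[0,0,0.01],[0,0,0.01]],"fingers":[15,15,85,85,85]}'; python3 -m pendant '{"twist":[[0,0,0],[0,0,0],[0,0,0],[0,0,0],[0,0,0]],"delta_pos":[[0,0,0],[0,0,0],[0,0,0],[0,0,0],[0,0,0]],"fingers":[85,85,85,85,85]}'
python3 - <<'E'
from h import *
S=env.snapshot('side')
b=cv2.resize(S['color'][150:270,280:400],None,fx=5,fy=5,interpolation=2); cv2.imwrite('pics/r1.png',b)
E
```

```text
time: 19.5
tcp_pos: [0.4647, -0.1752, 0.2548]
eef_rot: [[-0.99, -0.142, -0.0], [-0.142, 0.99, -0.0], [0.0, -0.0, -1.0]]
force: [-0.0, 0.1, 0.1]
width: 0.92
finger_force: 0.0
time: 20.12
tcp_pos: [0.4648, -0.1752, 0.255]
eef_rot: [[-0.99, -0.142, 0.0], [-0.142, 0.99, -0.0], [-0.0, -0.0, -1.0]]
force: [-0.2, -0.4, -0.8]
width: 0.993
finger_force: 0.0
```

View pics/r1.png

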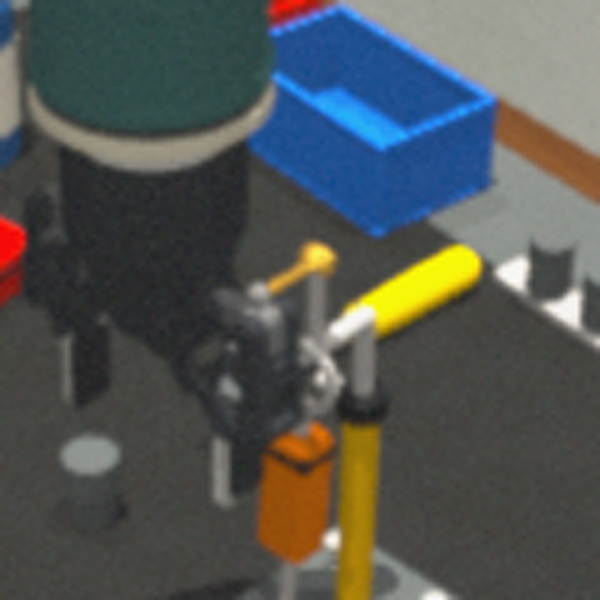

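```bash
python3 -m pendant '{"twist":[[0,0,0],[0,0,0],[0,0,0],[0,0,0],[0,0,0]],"delta_pos":[[-0.4,-0.06,0],[-1,-0.14,0.1],[-1.6,-0.2,0.3],[-2.2,-0.3,0.8],[-2.4,-0.3,1.3]],"fingers":[85,85,85,85,85]}'; for i in 1 2 3 4; do python3 -m pendant '{"twist":[[0,0,0],[0,0,0],[0,0,0],[0,0,0],[0,0,0]],"delta_pos":[[0,0,0],[0,0,0],[0,0,0],[0,0,0],[0,0,0]],"fingers":[85,85,85,85,85]}' | head -2; done
python3 - <<'E'
from h import *
S=env.snapshot('side')
for i in range(6): S2=env.snapshot('side')
d=np.abs(S['color'].astype(int)-S2['color'])[180:280,300:380].max(2); print('max diff',d.max(),(d>30).sum())
b=cv2.resize(S2['color'][150:270,280:400],None,fx=5,fy=5,interpolation=2); cv2.imwrite('pics/r2.png',b)
E
```

```text
time: 20.8
tcp_pos: [0.3912, -0.1845, 0.2947]
eef_rot: [[-0.99, -0.14, 0.0], [-0.14, 0.99, 0.0], [-0.0, 0.0, -1.0]]
force: [1.2, 0.0, -0.2]
width: 0.993
finger_force: 0.0
time: 21.42
tcp_pos: [0.3928, -0.1842, 0.2937]
time: 22.05
tcp_pos: [0.3928, -0.1842, 0.294]
time: 22.68
tcp_pos: [0.3928, -0.1842, 0.294]
time: 23.3
tcp_pos: [0.3928, -0.1842, 0.294]
max diff 43 9
```

View pics/r2.png

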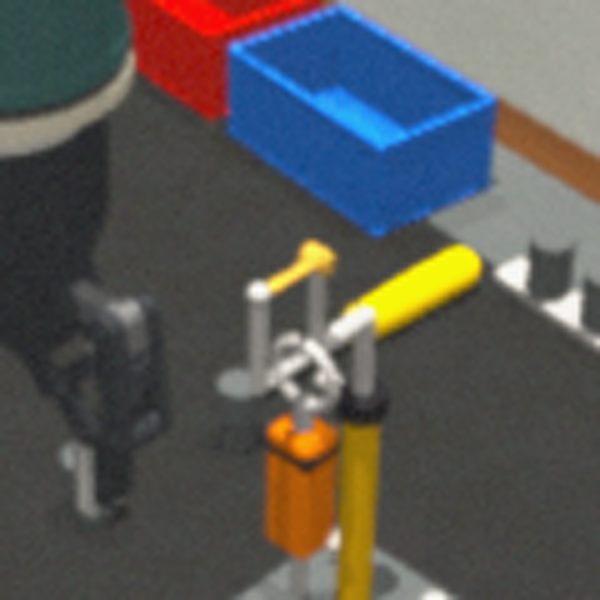

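The tool hangs from the closed hook (ring at (308,370), gate shut at (285,275)) and may still be swinging slightly. I'll wait a little longer.

```bash
for i in 1 2 3 4 5 6 7 8 9 10 11 12 13 14 15 16; do python3 -m pendant '{"twist":[[0,0,0],[0,0,0],[0,0,0],[0,0,0],[0,0,0]],"delta_pos":[[0,0,0],[0,0,0],[0,0,0],[0,0,0],[0,0,0]],"fingers":[85,85,85,85,85]}' | head -1 >/dev/null; done
python3 - <<'E'
from h import *
F=[env.snapshot('side')['color'].astype(int)[180:280,300:380] for i in range(8)]
for f in F[1:]:
    d=np.abs(f-F[0]).max(2); print(d.max(),(d>30).sum())
print(env.state()['time']); print(env.finish_job())
E
```

```text
19 0
24 0
18 0
25 0
22 0
22 0
20 0
34.05
the job is handed in; nothing more can be done
None
```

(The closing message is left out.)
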